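# Put away the loose pen blanks and hold the box lid at its balance point

### The job

The hinges are done on this pen-blank box and I need the lid held while I screw on its stay. First lay the two loose blanks in the rows that match their lengths, flat on the floor of the row and lined up beside the blanks already there; then take the lid by its pull bar, swing it up off its back stop to its over-centre balance point, where it would fall neither way, and keep hold of the bar there: finish still gripping it, with the lid standing still. Never let the lid drop forward or slam, and do not shift the black case, the pink-lidded tub or the loupe.

Things in the scene. Friction and masses are not known exactly. Their poses are not given: they have to be found in the camera images.
- blank_box: Low light-wood box with brass corners, fixed to the table, 162 mm (x) by 174 mm (y), walls 6 mm thick and 26 mm high, inner length 150 mm in x; origin: centre of the underside; +x points away from the robot to the hinged side (turned by up to 0.2 rad). Holds the two row inserts side by side in y. Between its near wall and the blanks already in it, 115 mm is free: open the fingers only part way when letting a blank go.
- long_row: Fixed wooden insert in the blank box, 149 mm (its x) by 80 mm (its y). Its trough runs the whole length along its x and is 72 mm wide in y, between rails 14 mm high. Two 64 mm blanks are fixed in the trough's far (+x) end, side by side and lying along y (they fill x = 40 to 74 mm); x = -74 to 40 mm is empty. Origin: centre of the underside, which is 5 mm above the table; the trough floor is 3 mm above the origin. Axes parallel to the box's. The two inserts may swap sides.
- short_row: Fixed wooden insert in the blank box, 149 mm (its x) by 80 mm (its y). Its trough runs the whole length along its x and is 52 mm wide in y, between rails 14 mm high. Two 44 mm blanks are fixed in the trough's far (+x) end, side by side and lying along y (they fill x = 40 to 74 mm); x = -74 to 40 mm is empty. Origin: centre of the underside, which is 5 mm above the table; the trough floor is 3 mm above the origin. Axes parallel to the box's. The two inserts may swap sides.
- long_blank: Loose square wooden pen blank, of mid-brown wood, 16 x 64 x 16 mm, bored lengthwise with a brass-rimmed hole in each end, 30 g; the longer of the two. Origin: centre of the underside; y along its length, z up. Lies flat on the table to the left of the box, roughly along the robot's y (within 0.4 rad).
- short_blank: Loose square wooden pen blank, of mid-brown wood, 16 x 44 x 16 mm, bored lengthwise with a brass-rimmed hole in each end, 30 g; the shorter of the two. Origin: centre of the underside; y along its length, z up. Lies flat on the table to the left of the box, roughly along the robot's y (within 0.4 rad).
- long_blank_mid (a point): Centre of the longer loose blank (8 mm above its underside).
- short_blank_mid (a point): Centre of the shorter loose blank (8 mm above its underside).
- lid (a joint): Angle of the box's lid, rad: 0 shut, 1.571 with the lid standing plumb, 1.95 leaning back on its stop (the start). The hinge is almost frictionless; the lid (0.3 kg) balances only when plumb, its pull bar straight above the hinge line, and falls either way from there.
- lid_hinge (a point): Middle of the lid's hinge line, 84 mm from the box's origin along box +x, 31 mm above the table; the line runs along box y, frame parallel to the box's.
- box_lid: The box's light-wood lid with its pull bar, one rigid piece; origin on the middle of the hinge line; the panel and bar extend along its own -x.
- lid_bar (a point): Middle of the lid's pull bar: a round steel bar 12 mm thick and 116 mm long, parallel to the hinge line and 194 mm from it, 30 mm beyond the lid's free edge (lid panel 8 mm thick, 174 mm wide, centred on the hinge line). Two 8 mm rods 50 mm either side of this point join it to the panel; between them the bar can be gripped from above at any lid angle, and it turns in the fingers.
- black_case: Bystander: small black zip case, 53 x 78 x 50 mm, to the right of the box; origin under its centre.
- pink_tub: Bystander: round tub with a perforated lid, 68 mm wide, 36 mm high, behind the loose blanks; origin under its centre.
- loupe: Bystander: black loupe, 36 mm wide, 34 mm high, behind the box to the left; origin under its centre.
There are look-alikes about, which are no part of the job. What is shaped like the short_blank but green is not meant.

How it is judged:
By the outcome, as a careful person would: the job done as asked, in the order asked, and still so for the second after the job is handed in, while the arm keeps its last pose, push and grip.
It also fails if it takes over 51 s, if anything falls off the work surface, if the arm or the gripper's body presses on something with over 40 N, if the wrist force passes 120 N, or if a joint passes its speed limit or range.

### The arm

A 6-joint arm with a two-finger parallel gripper is mounted at the origin on a cart in front of the work surface, level with it; the furniture and walls round the work are solid. World frame = base frame: x ahead of the robot, y to its left, z up, the work surface at z = 0. Lengths are in m, angles in rad, forces in N, time in s.
With the tool pointing down it reaches from about 0.375 to 0.9 m from the base axis. Payload 3.1 kg.
Tool frame: the origin (TCP) lies between the finger pads; the fingertips stand manip.nose_length ahead of it and the grasp point (between the pads) lies 5 mm behind it (manip.nose_length is the distance from the TCP to the fingertips, in m); z points along the fingers, y is the line along which they close (so a half turn about z gives the same grasp; the last joint's range is limited). The gripper opens to 85 mm and grips with 20 to 120 N. Pads are 22 mm wide; open, the fingers measure 114 mm over their backs; the gripper's body (76 mm by 85 mm) begins 54 mm behind the grasp point. The pads swing forward as they close: fully open they stand 13 mm farther back than shut.
Start: joints at [1.058, 0.527, 1.433, -0, 1.181, -0.178], TCP at [0.205, 0.59, 0.245] pointing down, gripper open.
Joint ranges: [-3.08, 3.08], [-0.75, 2.2], [0.22, 2.44], [-1.43, 4.57], [0, 2.65], [-2.85, 2.85]. Speed limits (rad/s): [2.79, 2.79, 3.14, 3.14, 3.14, 3.14].

### API

Orientations are given as a unit quaternion [x, y, z, w].
In Python, from station import monitor, eyes, job, manip gives the robot as it stands.
- The arm moves only by the shell command python3 -m pendant 'ROWS' [FORCE]. ROWS is JSON, a list that holds one entry, the list of rows, each a list of 7 numbers: the shift along the tool's x, y, z as a fraction of full scale, then the turn, a rotation vector about the tool's x, y, z as a fraction of full scale, then the opening, from 0 (shut) to 1 (fully open). A call has 1 to 20 rows; each row shifts and turns the commanded pose from where the row before left it, along the tool's axes as they then stand; what a row does not reach is not made up. Full scale, the value 1, is 800 mm for a shift and 0.12 rad for a turn. A row lasts 1/10 s, in which the tool goes at most 50 mm and 8.59 degrees, less where a joint would pass 70% of its speed; a pose out of reach is approached as far as the arm can. A call with a number of a shift or a turn outside -1 to 1 is refused whole. A call with a gripper value outside its range is refused whole. The fingers move at their own pace and stop on an object; FORCE is the grip in N (left out, the last holds). Time passes only in rows, so rows that do not move let the fingers close. It gives the time, the measured TCP pose, the force, the opening and the grip force at its end, in the units of the state.
- monitor.sense(): the state, without advancing time (a new reading comes with each control period).
- eyes.snapshot(name): name is "scene" or "side" or "wrist"; returns a dict with "pixels" (480x640x3 uint8, red, green, blue), "depth" (480x640 float32, m along the optical axis (not along the pixel's ray), 0 where there is no reading), "intrinsics" (3x3 intrinsics, pixels), "eye" and "attitude" of the camera in the world. Camera axes: x right, y down, z forward; pixel columns grow to the right and rows downward; lengths in m; the calibration is good to about 2 mm. A picture is of the moment at which its call begins.
- job.sign_off(): hands the job in; it is judged then, once.
The state is a dict: "t": time; "q": joint angles; "qd": joint speeds; "tau": joint torques, N m; "tcp_pos": TCP position; "tool_rot": TCP orientation; "force": force on the tool from outside, world axes, zero at the start; "ft_torque": the same for the moment, N m; "finger_gap": opening from 0.0 (shut) to 1.0 (fully open); "gripper_force": force on a finger pad.
Only numpy, scipy, OpenCV 4.12 (cv2) and the standard library are available. Lean on these libraries where they do the work, as an engineer would, in place of code of your own. Each camera call takes 0.05 s, during which the arm holds its last target. There are 200 camera calls.

## Working session

There is one attempt and no reset: what is moved stays moved. The work goes in short steps, Python scripts to look and compute and a shell command to move; the robot and the scene stay as the last step left them, time stands still between calls to the robot, and variables do not carry over. Pictures are saved under pics/ and viewed, at most 10 in all, crops included, and the job is handed in when it is done.

```bash
ls; mkdir -p pics; cat > h.py <<'E'
import numpy as np,cv2
from scipy.spatial.transform import Rotation as R
from station import monitor,eyes,job,manip
def snap(n,f=None):
    s=eyes.snapshot(n)
    np.savez('%s.npz'%n,**{k:np.array(v) for k,v in s.items()})
    if f: cv2.imwrite('pics/'+f,s['pixels'][:,:,::-1])
    return s
def att(a):
    a=np.array(a); return a if a.shape==(3,3) else R.from_quat(a).as_matrix()
def pts(s):
    K=np.array(s['intrinsics']);d=np.array(s['depth'])
    v,u=np.mgrid[:480,:640]
    c=np.stack([(u-K[0,2])/K[0,0]*d,(v-K[1,2])/K[1,1]*d,d],-1)
    return c@att(s['attitude']).T+np.array(s['eye'])
E
python3 - <<'E'
from h import *
print(monitor.sense(),manip.nose_length)
for n in ["scene","side"]:
    s=snap(n,n+'1.png'); print(n,s['eye'],s['attitude'],s['intrinsics'])
E
```

```text
pics
{'t': 0.0, 'q': array([ 1.05853233e+00,  5.28489391e-01,  1.43392855e+00, -1.37307831e-05,
        1.18139318e+00, -1.78508197e-01]), 'qd': array([-0.00041672,  0.0008859 ,  0.00132065, -0.00083543,  0.00120704,
       -0.00082157]), 'tau': array([-1.71470776e-03, -4.42353880e+01, -1.78021431e+01, -3.06536376e-04,
        8.55407445e-03,  3.94737523e-07]), 'tcp_pos': array([0.20437822, 0.58989886, 0.24431097]), 'tool_rot': array([ 1.66101756e-01,  9.86107994e-01, -1.04588100e-03, -3.69569973e-04]), 'force': array([-0.06973248, -0.2137827 , -0.6269243 ]), 'ft_torque': array([-0.02933494,  0.03235784,  0.05746573]), 'gripper_force': 0.0, 'finger_gap': 1.0006735746395252} 0.014
scene [-0.10148131  0.50874895  0.41437671] [-0.37962724  0.74998979 -0.47569338  0.25906425] [[478.45213504   0.         321.07385267]
 [  0.         478.45213504 242.37975817]
 [  0.           0.           1.        ]]
side [ 0.29996751 -0.75132861  0.64596428] [ 0.87480772 -0.1440497   0.06232047 -0.4583419 ] [[528.08528323   0.         321.95251361]
 [  0.         528.08528323 239.32047007]
 [  0.           0.           1.        ]]
```

View pics/scene1.png

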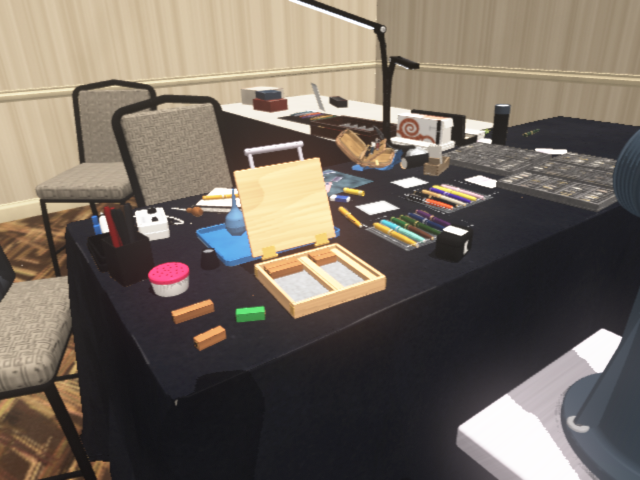

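View pics/side1.png

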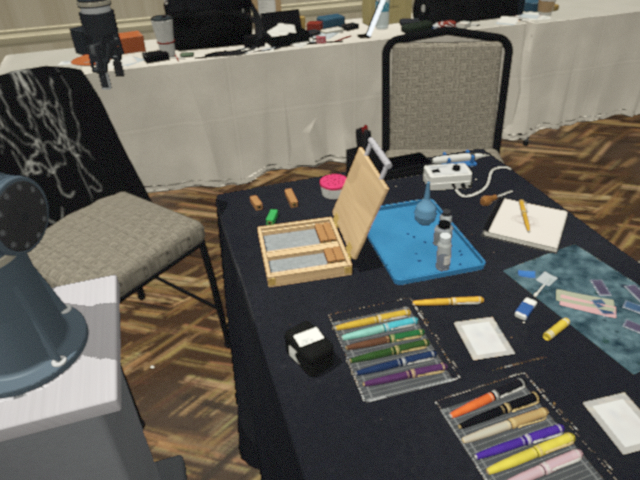

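The scene view shows the loose blanks at about (193,311) and (210,337), the green decoy at (250,314), the box at (320,277), and the lid bar at (275,153). The side view shows the same layout, with the case at (310,345). Next I'll measure these from depth.

```bash
cat > m.py <<'E'
from h import *
for n in ["scene","side"]:
    s=dict(np.load(n+'.npz')); P=pts(s)
    rgb=s['pixels']; hsv=cv2.cvtColor(rgb,cv2.COLOR_RGB2HSV)
    x,y,z=P[...,0],P[...,1],P[...,2]
    ok=(s['depth']>0)&(x>0.2)&(x<1.1)&(y>-.5)&(y<.8)
    H,S,V=hsv[...,0],hsv[...,1],hsv[...,2]
    def rep(nm,m,mn=25):
        k,l,st,c=cv2.connectedComponentsWithStats(m.astype(np.uint8))
        for i in range(1,k):
            if st[i,4]<mn: continue
            q=P[l==i]; r=cv2.minAreaRect((q[:,:2]*1000).astype(np.float32))
            print(n,nm,st[i],'rect',np.round(r[0],1),np.round(r[1],1),round(r[2],1),'z',np.round(np.percentile(q[:,2],[5,50,95])*1000,1))
    br=ok&(H<16)&(S>110)&(V>60)
    rep('brownTop',br&(z>.0125)&(z<.04))
    rep('green',ok&(H>50)&(H<75)&(S>150)&(z>.012)&(z<.03))
    rep('wood18-30',ok&(H<30)&(S>40)&(z>.0225)&(z<.030),60)
    rep('pink',ok&(H>160)&(S>120)&(z>.03)&(z<.05))
    rep('high',ok&(z>.2)&(z<.3)&(y>.1)&(y<.6)&(x<.9))
    # table
    t=ok&(abs(z)<.01)&(V<40); print('table z',np.median(z[t]))
    # lid panel
    lp=ok&(z>.05)&(z<.185)&(H>8)&(H<30)&(S>40)&(V>120)&(x<.9)
    k,l,st,c=cv2.connectedComponentsWithStats(lp.astype(np.uint8)); i=1+np.argmax(st[1:,4]); q=P[l==i]
    m=q.mean(0); nn=np.linalg.svd(q-m,full_matrices=False)[2][2]; print('lid',len(q),m,nn,np.ptp(q,axis=0))
E
python3 m.py
```

```text
scene brownTop [426 199  19   6  33] rect [ 648.4 -350.5] [52.6  9.7] 12.0 z [12.8 13.9 15.5]
scene brownTop [188 207  14   7  57] rect [976.6 137.5] [46.1 18.1] 4.5 z [13.1 16.5 21.6]
scene brownTop [408 225  22  11  39] rect [ 548.  -189.2] [ 7.3 62.3] 84.5 z [12.6 14.  15.7]
scene brownTop [336 246  43  30  95] rect [510.7  11.3] [  3.7 140.6] 83.6 z [17.2 20.  22. ]
scene brownTop [306 249  63  30 274] rect [524.2  38. ] [142.   46.7] 17.1 z [13.1 19.  23.1]
scene brownTop [263 257  70  33 418] rect [530.2 129.8] [ 70.5 132.5] 84.0 z [12.9 20.5 23.2]
scene brownTop [258 270  32  36 143] rect [525.4 178.8] [  2.  130.1] 83.9 z [13.  17.1 21.5]
scene brownTop [172 300  42  17 223] rect [549.1 310.5] [62.9 18.6] 87.7 z [12.9 14.3 15.5]
scene brownTop [194 326  32  17 219] rect [466.1 317.8] [18.  44.7] 6.4 z [13.1 14.3 15.4]
scene wood18-30 [355 161  37   6  86] rect [ 977.7 -435.1] [109.9  47.1] 47.2 z [22.9 26.2 29.5]
scene wood18-30 [ 90 235  15  12  72] rect [894.6 378.3] [26.7 61.4] 73.7 z [26.5 27.9 28.9]
scene wood18-30 [255 243 131  63 863] rect [514.9  92.6] [176.1 166.1] 8
[... 897 characters left out ...]
e brownTop [347 337  43  12 181] rect [ 546.3 -190.7] [10.7 70.7] 83.4 z [13.  15.2 17.7]
side brownTop [450 392  45  25 318] rect [ 640.8 -351.5] [75.  12.8] 7.5 z [12.9 14.9 17.1]
side wood18-30 [519 200  11  32 154] rect [1002.5   40.1] [127.1  14.4] 59.0 z [23.3 26.  28.1]
side wood18-30 [ 257  218   94   61 1207] rect [518.7  94.4] [178.4 167.2] 84.1 z [22.8 25.  27.4]
side pink [320 174  26  16 317] rect [655.6 310.7] [65.6 61.8] 49.9 z [32.5 35.9 38. ]
side high [367 138  10  11  72] rect [672.6 117.7] [34.5 13.2] 84.3 z [201.2 215.7 217.6]
table z 3.758459948821624e-08
lid 2981 [0.63101231 0.07207544 0.12096848] [-0.91619839  0.15551703  0.36931689] [0.17332765 0.35889624 0.13496464]
```

```bash
cat > p.py <<'E'
# usage: p.py x y z yaw_of_tool_y(deg) [maxstep m]: prints the repeated row (tool kept pointing down)
from h import *
import sys
x,y,z,yaw=map(float,sys.argv[1:5]); mx=float(sys.argv[5]) if len(sys.argv)>5 else .045
s=monitor.sense(); M=att(s['tool_rot']); p=s['tcp_pos']
ty=np.array([np.cos(np.radians(yaw)),np.sin(np.radians(yaw)),0])
T=np.stack([np.cross(ty,[0,0,-1]),ty,[0,0,-1]],1)
rv=R.from_matrix(M.T@T).as_rotvec(); D=np.array([x,y,z])-p
n=max(1,int(np.ceil(max(np.linalg.norm(D)/mx,np.abs(rv).max()/.115))))
A=sum(M@R.from_rotvec(rv*k/n).as_matrix() for k in range(n))
sh=np.linalg.solve(A,D)
print('t',round(s['t'],2),'tcp',p.round(4),'yaw',np.degrees(np.arctan2(M[1,1],M[0,1])).round(1),'n',n,'row',(sh/.8).round(4).tolist(),(rv/n/.12).round(3).tolist(),'gap',round(s['finger_gap'],3))
E
python3 p.py .467 .318 .09 6; python3 p.py .467 .318 .09 -174
python3 - <<'E'
from h import *
s=dict(np.load('scene.npz'));P=pts(s)
print(P[314,250],P[311,245],P[258,208])
E
```

```text
t 0.1 tcp [0.2044 0.59   0.2444] yaw 70.9 n 10 row [-0.0498, 0.002, 0.0193] [-0.002, 0.001, 0.944] gap 0.999
t 0.1 tcp [0.2044 0.59   0.2444] yaw 70.9 n 18 row [-0.0048, -0.0309, 0.0108] [-0.0, -0.001, -0.93] gap 0.999
[0.48071955 0.24484483 0.01102577] [0.48799028 0.24937268 0.01457058] [0.68487844 0.22539712 0.022468  ]
```

```bash
python3 -m pendant '[[[-0.0498,0.002,0.0193,0,0,0.944,0.5],[-0.0498,0.002,0.0193,0,0,0.944,0.5],[-0.0498,0.002,0.0193,0,0,0.944,0.5],[-0.0498,0.002,0.0193,0,0,0.944,0.5],[-0.0498,0.002,0.0193,0,0,0.944,0.5],[-0.0498,0.002,0.0193,0,0,0.944,0.5],[-0.0498,0.002,0.0193,0,0,0.944,0.5],[-0.0498,0.002,0.0193,0,0,0.944,0.5],[-0.0498,0.002,0.0193,0,0,0.944,0.5],[-0.0498,0.002,0.0193,0,0,0.944,0.5],[0,0,0,0,0,0,0.5],[0,0,0,0,0,0,0.5]]]'
python3 p.py .467 .318 .09 6
python3 -c "
from h import *
s=snap('wrist','w1.png');print(s['eye'],s['attitude'],s['intrinsics'])"
```

```text
t: 1.3
tcp_pos: [0.4672, 0.3176, 0.0903]
tool_rot: [0.67, 0.742, -0.001, -0.001]
force: [-0.2, 0.8, -1.7]
finger_gap: 0.502
gripper_force: 0.0
t 1.3 tcp [0.4672 0.3176 0.0903] yaw 5.9 n 1 row [0.0005, -0.0001, 0.0004] [-0.014, 0.001, -0.019] gap 0.502
[0.45794526 0.39936949 0.21873407] [0.98525712 0.05091093 0.00717436 0.1631717 ] [[368.40986427   0.         327.46613795]
 [  0.         368.40986427 239.84817246]
 [  0.           0.           1.        ]]
```

View pics/w1.png

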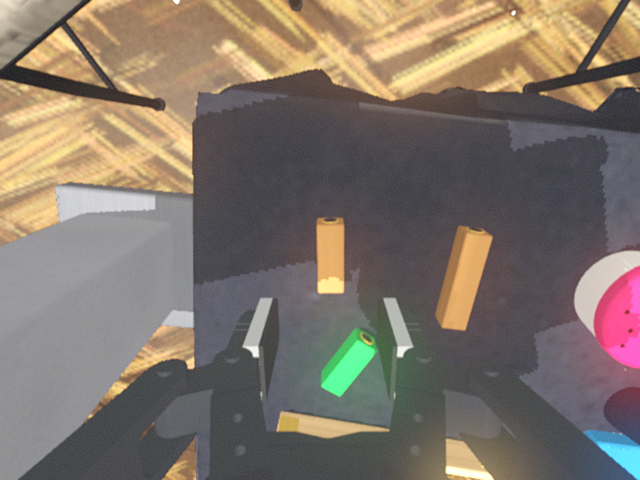

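The wrist view shows the short blank at (330,255), straight between the fingers, and the long one at (464,278). I'll check both with wrist depth.

```bash
python3 - <<'E'
from h import *
s=dict(np.load('wrist.npz'));P=pts(s);h=cv2.cvtColor(s['pixels'],cv2.COLOR_RGB2HSV)
m=(h[...,0]<22)&(h[...,1]>80)&(h[...,2]>80)&(P[...,2]>.0125)&(P[...,2]<.022)&(P[...,1]>.25)
k,l,st,c=cv2.connectedComponentsWithStats(m.astype(np.uint8))
for i in range(1,k):
    if st[i,4]>100:
        q=P[l==i];print(st[i],cv2.minAreaRect((q[:,:2]*1000).astype(np.float32)),np.median(q[:,2]))
E
python3 p.py .4665 .318 .017 6
```

```text
[ 316  222   28   70 1534] ((467.17254638671875, 319.1469421386719), (15.664952278137207, 43.69084548950195), 6.561692237854004) 0.015678882017126236
[ 440  231   52   99 2670] ((550.4347534179688, 311.73614501953125), (64.41986846923828, 16.86128044128418), 88.63220977783203) 0.015597388798997233
t 1.35 tcp [0.4673 0.3187 0.0909] yaw 6.0 n 2 row [-0.0004, -0.0005, 0.0462] [-0.0, -0.002, -0.002] gap 0.498
```

```bash
python3 -m pendant '[[[0,0,0.046,0,0,0,0.5],[0,0,0.046,0,0,0,0.5],[0,0,0,0,0,0,0.15],[0,0,0,0,0,0,0.1],[0,0,0,0,0,0,0.1],[0,0,0,0,0,0,0.1],[0,0,-0.05,0,0,0,0.1],[0,0,-0.05,0,0,0,0.1],[0,0,0,0,0,0,0.1]]]' 30
python3 - <<'E'
import numpy as np
a=-0.101;c=np.array([515.5,92.7])
for n,x,y in [('short',8,-40.5),('long',8,40.5),('bar',155.8,0),('plumb',84,0)]:
    print(n,c+x*np.array([np.cos(a),np.sin(a)])+y*np.array([-np.sin(a),np.cos(a)]))
E
```

```text
t: 2.25
tcp_pos: [0.4706, 0.3202, 0.1031]
tool_rot: [0.669, 0.743, 0.005, 0.003]
force: [-0.0, 0.5, 0.4]
finger_gap: 0.18
gripper_force: 34.7
short [519.37568166  51.59976774]
long [527.54277969 132.18697833]
bar [670.5060174   76.99093984]
plumb [599.07192209  84.23041686]
```

```bash
python3 p.py .5194 .0516 .11 -5.8
```

```text
t 2.25 tcp [0.4706 0.3202 0.1031] yaw 6.0 n 7 row [-0.0482, 0.008, -0.0013] [0.013, -0.006, 0.245] gap 0.18
```

```bash
python3 -m pendant '[[[-0.0482,0.008,-0.0013,0.013,-0.006,0.245,0.1],[-0.0482,0.008,-0.0013,0.013,-0.006,0.245,0.1],[-0.0482,0.008,-0.0013,0.013,-0.006,0.245,0.1],[-0.0482,0.008,-0.0013,0.013,-0.006,0.245,0.1],[-0.0482,0.008,-0.0013,0.013,-0.006,0.245,0.1],[-0.0482,0.008,-0.0013,0.013,-0.006,0.245,0.1],[-0.0482,0.008,-0.0013,0.013,-0.006,0.245,0.1],[0,0,0,0,0,0,0.1],[0,0,0,0,0,0,0.1]]]'
python3 p.py .5194 .0516 .026 -5.8
python3 -c "
from h import *
s=snap('wrist','w2.png')"
```

```text
t: 3.15
tcp_pos: [0.5161, 0.0491, 0.1054]
tool_rot: [0.743, 0.669, -0.006, -0.002]
force: [-0.6, 0.5, -0.3]
finger_gap: 0.174
gripper_force: 34.7
t 3.15 tcp [0.5161 0.0491 0.1054] yaw -6.0 n 2 row [0.002, 0.0022, 0.0496] [-0.042, 0.024, -0.011] gap 0.174
```

View pics/w2.png

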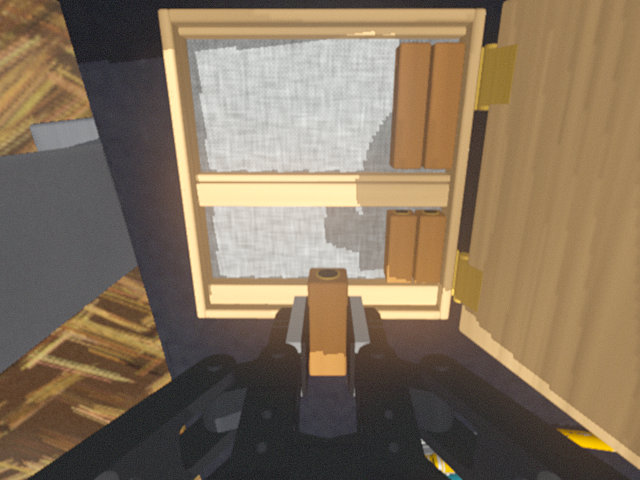

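The wrist view shows the box square to the image. The long row is the top one, with fixed blanks at (428,105). The short row is below, with its blanks at (415,247), and the held blank is at (328,320). Next is the box pose from wrist depth.

```bash
cat > box.py <<'E'
from h import *
s=dict(np.load('wrist.npz'));P=pts(s);h=cv2.cvtColor(s['pixels'],cv2.COLOR_RGB2HSV)
z=P[...,2];v,u=np.mgrid[:480,:640]
def rep(n,m):
    q=P[m];r=cv2.minAreaRect((q[:,:2]*1000).astype(np.float32));print(n,len(q),np.round(r[0],1),np.round(r[1],1),round(r[2],1),'z',np.percentile(q[:,2],[5,50,95]).round(4))
rep('rim',(z>.0235)&(z<.028)&(u>150)&(u<487)&(v<322)&~((u>300)&(u<372)&(v>260)))
br=(h[...,0]<14)&(h[...,1]>130)&(z>.021)&(z<.027)
rep('longfix',br&(u>390)&(u<466)&(v>38)&(v<170))
rep('shortfix',br&(u>383)&(u<447)&(v>208)&(v<285))
print('floor', np.median(z[60:160,220:380]), np.median(z[220:270,220:300]))
# measured row profile along columns: insert rail edges
for c in (230,250,270):
    print(c,[(r,P[r,c,1].round(4),z[r,c].round(4)) for r in range(165,310,5)])
E
python3 box.py
```

```text
rim 19380 [517.9  93.1] [174.7 166.8] 84.2 z [0.0236 0.025  0.0266]
longfix 77 [575.8 129.8] [59.7 27.7] 88.1 z [0.022  0.0232 0.0243]
shortfix 6 [560.7  56.8] [23.5 17.8] 83.6 z [0.0213 0.0233 0.0242]
floor 0.007779017668286592 0.007858560889791949
230 [(165, np.float64(0.1075), np.float64(0.0072)), (170, np.float64(0.1046), np.float64(0.0085)), (175, np.float64(0.1031), np.float64(0.0192)), (180, np.float64(0.1002), np.float64(0.0192)), (185, np.float64(0.0973), np.float64(0.0192)), (190, np.float64(0.0942), np.float64(0.0179)), (195, np.float64(0.0912), np.float64(0.0181)), (200, np.float64(0.0887), np.float64(0.0202)), (205, np.float64(0.0853), np.float64(0.0184)), (210, np.float64(0.0798), np.float64(0.008)), (215, np.float64(0.0763), np.float64(0.0068)), (220, np.float64(0.0732), np.float64(0.0074)), (225, np.float64(0.0698), np.float64(0.0071)), (230, np.float64(0.0668), np.float64(0.0081)), (235, np.float64(0.0632), np.float64(0.0073)), (240, np.float64(0.06), np.float64(0.0079)), (245, np.float64(0.0567), np.float64(0.0082)), (250, np.float64(0.0532), np.float64(0.0079)), (2
[... 2527 characters left out ...]
 (235, np.float64(0.0607), np.float64(0.0074)), (240, np.float64(0.0576), np.float64(0.0083)), (245, np.float64(0.0538), np.float64(0.0073)), (250, np.float64(0.0506), np.float64(0.008)), (255, np.float64(0.0472), np.float64(0.0081)), (260, np.float64(0.044), np.float64(0.0089)), (265, np.float64(0.0401), np.float64(0.0081)), (270, np.float64(0.0369), np.float64(0.009)), (275, np.float64(0.0329), np.float64(0.0081)), (280, np.float64(0.0311), np.float64(0.0121)), (285, np.float64(0.0306), np.float64(0.0188)), (290, np.float64(0.0266), np.float64(0.0179)), (295, np.float64(0.0239), np.float64(0.0196)), (300, np.float64(0.02), np.float64(0.0191)), (305, np.float64(0.0166), np.float64(0.0195))]
```

```bash
python3 p.py .5154 .0526 .045 -5.8 .03
```

```text
t 3.2 tcp [0.5158 0.05   0.1053] yaw -5.9 n 3 row [0.0012, -0.0001, 0.0251] [-0.029, 0.016, -0.002] gap 0.179
```

```bash
python3 -m pendant '[[[0.0012,-0.0001,0.0251,-0.029,0.016,0,0.1],[0.0012,-0.0001,0.0251,-0.029,0.016,0,0.1],[0.0012,-0.0001,0.0251,-0.029,0.016,0,0.1],[0,0,0,0,0,0,0.1],[0,0,0,0,0,0,0.1]]]'
python3 p.py .5154 .0526 .0265 -5.8 .01
```

```text
t: 3.7
tcp_pos: [0.5154, 0.0537, 0.0448]
tool_rot: [0.741, 0.671, -0.0, -0.0]
force: [-0.5, 0.3, -0.9]
finger_gap: 0.179
gripper_force: 34.7
t 3.7 tcp [0.5154 0.0537 0.0448] yaw -5.7 n 2 row [-0.0007, 0.0001, 0.0115] [-0.004, 0.001, 0.007] gap 0.179
```

```bash
python3 -m pendant '[[[-0.0007,0,0.0115,0,0,0,0.1],[-0.0007,0,0.0115,0,0,0,0.1],[0,0,0,0,0,0,0.1],[0,0,0,0,0,0,0.3],[0,0,0,0,0,0,0.3],[0,0,0,0,0,0,0.3],[0,0,-0.025,0,0,0,0.3],[0,0,-0.025,0,0,0,0.1],[0,-0.02,0,0,0,0,0],[0,-0.02,0,0,0,0,0],[0,0,0,0,0,0,0]]]'
python3 p.py .4855 .055 .03 -5.8 .03
python3 -c "
from h import *
s=snap('wrist','w3.png')"
```

```text
t: 4.8
tcp_pos: [0.481, 0.055, 0.0667]
tool_rot: [0.742, 0.67, -0.001, -0.001]
force: [-0.5, 0.1, -0.7]
finger_gap: -0.004
gripper_force: 0.0
t 4.8 tcp [0.481  0.055  0.0667] yaw -5.8 n 2 row [0.0003, 0.0028, 0.0229] [-0.015, 0.001, -0.001] gap -0.004
```

View pics/w3.png

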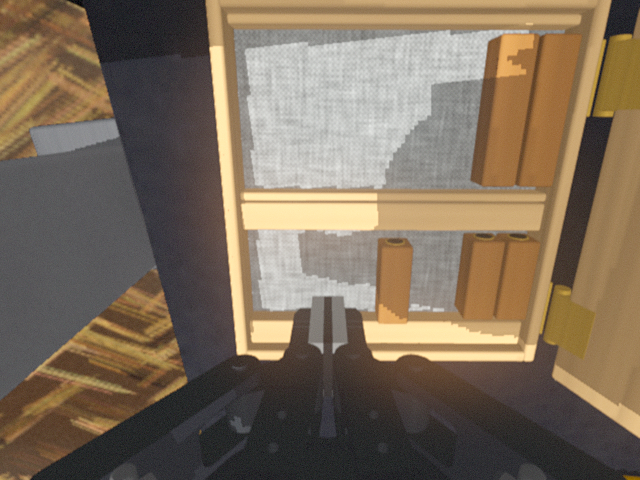

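The short blank lies flat in its trough at (394,280), parallel to the fixed pair at (497,277). I'll push it up beside them.

```bash
python3 -m pendant '[[[0,0,0.024,0,0,0,0],[0,0,0.024,0,0,0,0],[0,0.015,0,0,0,0,0],[0,0.015,0,0,0,0,0],[0,0.012,0,0,0,0,0],[0,0.006,0,0,0,0,0],[0,0,0,0,0,0,0]]]'
python3 p.py .5155 .055 .03 -5.8 .03
python3 - <<'E'
from h import *
s=snap('wrist','w4.png')
v=np.load('wrist.npz');P=pts(dict(v));h=cv2.cvtColor(v['pixels'],cv2.COLOR_RGB2HSV)
z=P[...,2];br=(h[...,0]<16)&(h[...,1]>120)&(z>.018)&(z<.028)
a=-.101;q=P-np.array([.5155,.0933,0]);X=q[...,0]*np.cos(a)+q[...,1]*np.sin(a);Y=-q[...,0]*np.sin(a)+q[...,1]*np.cos(a)
for y in (-.05,-.045,-.04,-.035,-.03,-.025,.03,.04,.05):
    m=(abs(Y-y)<.0015)&(z>.019)&(z<.0275)&(abs(X)<.074); x=np.sort(X[m]*1000)
    i=np.where(np.diff(x)>1.2)[0]; print(y,x[0].round(1) if len(x) else None,[(x[k].round(1),x[k+1].round(1)) for k in i],x[-1:].round(1))
E
```

```text
t: 5.55
tcp_pos: [0.5187, 0.0511, 0.0306]
tool_rot: [0.742, 0.671, -0.003, -0.003]
force: [-11.6, -0.4, 21.6]
finger_gap: 0.0
gripper_force: 10.9
t 5.55 tcp [0.5187 0.0511 0.0306] yaw -5.8 n 1 row [0.0045, -0.0044, 0.0008] [-0.071, 0.005, 0.003] gap 0.0
-0.05 25.0 [(np.float64(34.0), np.float64(39.8))] [73.4]
-0.045 24.8 [(np.float64(34.3), np.float64(39.7))] [73.8]
-0.04 20.9 [(np.float64(21.4), np.float64(24.7)), (np.float64(34.2), np.float64(39.8))] [73.3]
-0.035 -6.7 [(np.float64(-0.6), np.float64(13.4)), (np.float64(21.2), np.float64(24.4)), (np.float64(34.1), np.float64(39.8))] [73.2]
-0.03 -0.0 [(np.float64(21.5), np.float64(25.1)), (np.float64(34.4), np.float64(39.8)), (np.float64(55.9), np.float64(57.2))] [73.2]
-0.025 14.0 [(np.float64(21.3), np.float64(24.8)), (np.float64(34.5), np.float64(39.8)), (np.float64(55.8), np.float64(57.2))] [73.6]
0.03 -74.0 [(np.float64(-74.0), np.float64(39.9))] [73.4]
0.04 -74.0 [(np.float64(-73.9), np.float64(40.0))] [73.7]
0.05 -74.0 [(np.float64(-73.8), np.float64(39.9)), (np.float64(56.0), np.float64(57.5))] [73.5]
```

View pics/w4.png

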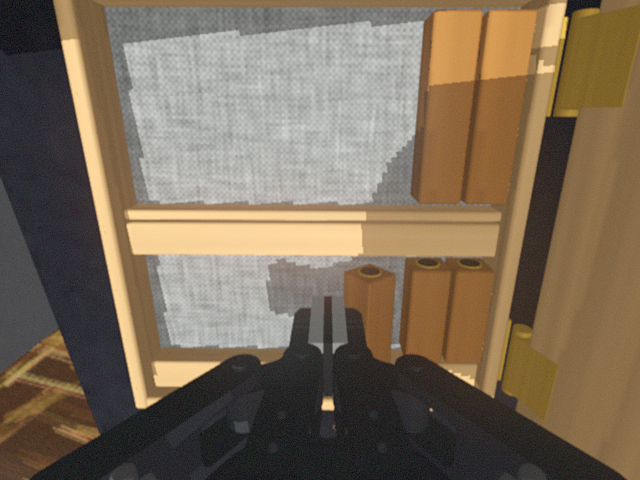

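```bash
python3 - <<'E'
from h import *
v=np.load('wrist.npz');P=pts(dict(v));print(monitor.sense()['ft_torque'])
a=-.101;q=P-np.array([.5155,.0933,0]);X=q[...,0]*np.cos(a)+q[...,1]*np.sin(a);Y=-q[...,0]*np.sin(a)+q[...,1]*np.cos(a)
for y in (-.022,-.03):
    m=(abs(Y-y)<.0008)&(abs(X-.03)<.03); o=np.argsort(X[m]);print([(a,b) for a,b in zip((X[m][o]*1000).round(1)[::3],(P[...,2][m][o]*1000).round(1)[::3])])
E
```

```text
[-0.08205876  1.6327841   0.02792019]
[(np.float64(0.3), np.float64(7.5)), (np.float64(0.7), np.float64(7.2)), (np.float64(1.2), np.float64(7.4)), (np.float64(1.2), np.float64(8.0)), (np.float64(2.1), np.float64(7.8)), (np.float64(2.5), np.float64(8.0)), (np.float64(2.9), np.float64(7.0)), (np.float64(3.4), np.float64(7.4)), (np.float64(3.4), np.float64(8.7)), (np.float64(3.9), np.float64(8.8)), (np.float64(4.3), np.float64(8.2)), (np.float64(4.7), np.float64(7.8)), (np.float64(5.2), np.float64(7.4)), (np.float64(5.6), np.float64(7.9)), (np.float64(6.1), np.float64(7.3)), (np.float64(6.1), np.float64(8.0)), (np.float64(6.5), np.float64(8.4)), (np.float64(6.9), np.float64(8.1)), (np.float64(7.4), np.float64(8.9)), (np.float64(7.8), np.float64(8.0)), (np.float64(8.3), np.float64(8.3)), (np.float64(8.7), np.float64(8.5)), (np.float64(9.2), np.float64(7.9)), (np.float64(9.2), np.float64(7.3)), (np.float64(9.6), np.float64(7.4)), (np.float64(10.1), np.float64(7.1)), (np.float64(10.5), np.float64(8.5)), (np.float64(10.9), np.float64(8.7)), (np.float64(11.4), np.float64(7.8)), (np.float64(1
[... 28229 characters left out ...]
t64(98.0)), (np.float64(59.8), np.float64(91.6)), (np.float64(59.8), np.float64(102.3)), (np.float64(59.8), np.float64(96.8)), (np.float64(59.8), np.float64(103.4)), (np.float64(59.8), np.float64(99.1)), (np.float64(59.8), np.float64(101.6)), (np.float64(59.8), np.float64(91.6)), (np.float64(59.9), np.float64(92.9)), (np.float64(59.9), np.float64(102.2)), (np.float64(59.9), np.float64(99.1)), (np.float64(59.9), np.float64(98.8)), (np.float64(59.9), np.float64(24.1)), (np.float64(59.9), np.float64(101.1)), (np.float64(60.0), np.float64(92.9)), (np.float64(60.0), np.float64(99.3)), (np.float64(60.0), np.float64(97.0)), (np.float64(60.0), np.float64(92.9)), (np.float64(60.0), np.float64(97.3))]
```

The push tipped the blank: its ridge is at z = 28 mm, about 37° over. It hasn't passed its balance, so backing off should let it settle flat. After that I'll align it by gripping instead.

```bash
python3 -m pendant '[[[0,-0.01,0,0,0,0,0],[0,-0.015,0,0,0,0,0],[0,-0.015,-0.005,0,0,0,0],[0,0,-0.04,0,0,0,0.3],[0,0,-0.04,0,0,0,0.3],[0,0,0,0,0,0,0.3],[0,0,0,0,0,0,0.3]]]'
cat > chk.py <<'E'
from h import *
import sys
s=snap('wrist',sys.argv[1]); P=pts(s); h=cv2.cvtColor(s['pixels'],cv2.COLOR_RGB2HSV)
a=-.101;q=P-np.array([.5155,.0933,0]);X=(q[...,0]*np.cos(a)+q[...,1]*np.sin(a))*1000;Y=(-q[...,0]*np.sin(a)+q[...,1]*np.cos(a))*1000
br=(h[...,0]<16)&(h[...,1]>110)&(P[...,2]>.0205)&(P[...,2]<.035)&(X>-70)&(X<39)&(abs(Y)<75)
k,l,st,c=cv2.connectedComponentsWithStats(br.astype(np.uint8))
for i in range(1,k):
    if st[i,4]>80:
        m=l==i;r=cv2.minAreaRect(np.stack([X[m],Y[m]],1).astype(np.float32));print(st[i],'boxframe',np.round(r[0],1),np.round(r[1],1),round(r[2],1),'z',np.percentile(P[...,2][m],[5,50,95]).round(4))
E
python3 chk.py w5.png; python3 p.py .5155 .055 .06 -5.8 .03
```

```text
t: 6.3
tcp_pos: [0.4907, 0.0539, 0.0968]
tool_rot: [0.742, 0.67, 0.001, 0.001]
force: [-0.3, -0.5, 0.0]
finger_gap: 0.301
gripper_force: 0.0
[ 378  227   30   61 1196] boxframe [ 16.6 -39.7] [16.  37.6] 0.0 z [0.0224 0.0237 0.0248]
t 6.35 tcp [0.49  0.054 0.096] yaw -5.8 n 2 row [0.0022, 0.0158, 0.0225] [0.001, 0.002, -0.001] gap 0.301
```

View pics/w5.png

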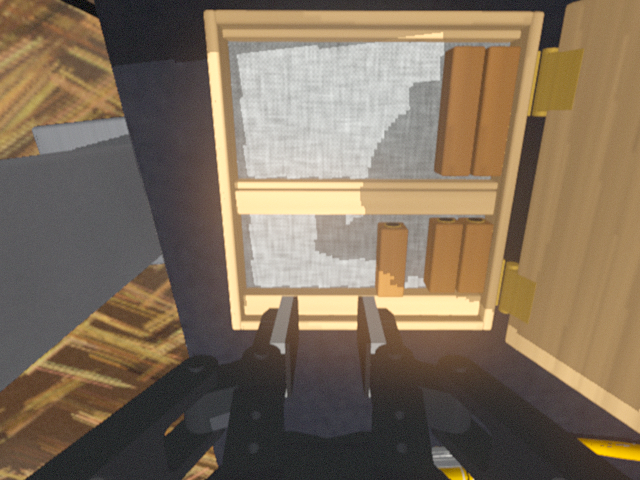

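The short blank settled flat at (392,258): box x = 16.6 mm, 0° yaw, top at 24 mm, and centred in its trough. On to the long blank.

```bash
python3 p.py .5504 .3117 .09 -1.4
```

```text
t 6.35 tcp [0.49  0.054 0.096] yaw -5.8 n 6 row [0.0544, 0.0088, 0.0012] [0.0, 0.001, -0.107] gap 0.301
```

```bash
python3 -m pendant '[[[0.0544,0.0088,0.0012,0,0,-0.107,0.5],[0.0544,0.0088,0.0012,0,0,-0.107,0.5],[0.0544,0.0088,0.0012,0,0,-0.107,0.5],[0.0544,0.0088,0.0012,0,0,-0.107,0.5],[0.0544,0.0088,0.0012,0,0,-0.107,0.5],[0.0544,0.0088,0.0012,0,0,-0.107,0.5],[0,0,0,0,0,0,0.5],[0,0,0,0,0,0,0.5]]]'
python3 p.py .5504 .3117 .018 -1.4 .04
```

```text
t: 7.15
tcp_pos: [0.5491, 0.312, 0.0882]
tool_rot: [0.715, 0.699, -0.002, -0.0]
force: [-0.4, -1.1, -0.0]
finger_gap: 0.498
gripper_force: 0.0
t 7.15 tcp [0.5491 0.312  0.0882] yaw -1.3 n 2 row [-0.0001, 0.0009, 0.0439] [-0.013, 0.008, 0.009] gap 0.498
```

```bash
python3 -m pendant '[[[0,0.0009,0.0439,-0.013,0.008,0,0.5],[0,0.0009,0.0439,-0.013,0.008,0,0.5],[0,0,0,0,0,0,0.15],[0,0,0,0,0,0,0.1],[0,0,0,0,0,0,0.1],[0,0,0,0,0,0,0.1]]]' 30
python3 p.py .5504 .3117 .018 -1.4 .04
python3 -m pendant '[[[0,0,-0.05,0,0,0,0.1],[0,0,-0.05,0,0,0,0.1],[0,0,0,0,0,0,0.1]]]'
python3 - <<'E'
import numpy as np
a=-0.101;c=np.array([515.5,93.3])
for n,x,y in [('long',10,40.5),('bar',155.8,0),('plumb',84,0)]:
    print(n,c+x*np.array([np.cos(a),np.sin(a)])+y*np.array([-np.sin(a),np.cos(a)]))
E
python3 p.py .5295 .1326 .085 -5.8
```

```text
t: 7.75
tcp_pos: [0.5528, 0.3113, 0.0216]
tool_rot: [0.716, 0.698, 0.003, 0.001]
force: [-0.0, 0.3, -0.2]
finger_gap: 0.173
gripper_force: 34.3
t 7.75 tcp [0.5528 0.3113 0.0216] yaw -1.4 n 1 row [0.0004, -0.003, 0.0045] [0.044, -0.019, -0.006] gap 0.173
t: 8.05
tcp_pos: [0.5559, 0.3129, 0.1069]
tool_rot: [0.716, 0.698, 0.008, 0.003]
force: [1.8, 0.4, -0.2]
finger_gap: 0.179
gripper_force: 34.3
long [529.53258736 132.58532158]
bar [670.5060174   77.59093984]
plumb [599.07192209  84.83041686]
t 8.05 tcp [0.5559 0.3129 0.1069] yaw -1.4 n 5 row [-0.0454, -0.0042, 0.0053] [0.026, -0.012, 0.128] gap 0.179
```

```bash
python3 -m pendant '[[[-0.0454,-0.0042,0.0053,0.026,-0.012,0.128,0.1],[-0.0454,-0.0042,0.0053,0.026,-0.012,0.128,0.1],[-0.0454,-0.0042,0.0053,0.026,-0.012,0.128,0.1],[-0.0454,-0.0042,0.0053,0.026,-0.012,0.128,0.1],[-0.0454,-0.0042,0.0053,0.026,-0.012,0.128,0.1],[0,0,0,0,0,0,0.1],[0,0,0,0,0,0,0.1]]]'
python3 p.py .5295 .1326 .047 -5.8 .03
```

```text
t: 8.75
tcp_pos: [0.5251, 0.1303, 0.0795]
tool_rot: [0.743, 0.67, -0.006, -0.002]
force: [-0.5, 0.7, -0.7]
finger_gap: 0.179
gripper_force: 34.4
t 8.75 tcp [0.5251 0.1303 0.0795] yaw -5.9 n 2 row [0.0018, 0.0028, 0.0203] [-0.048, 0.023, -0.009] gap 0.179
```

```bash
python3 -m pendant '[[[0.0018,0.0028,0.0203,-0.048,0.023,-0.009,0.1],[0.0018,0.0028,0.0203,-0.048,0.023,-0.009,0.1],[0,0,0,0,0,0,0.1],[0,0,0,0,0,0,0.1]]]'
python3 p.py .5295 .1326 .0295 -5.8 .03
```

```text
t: 9.15
tcp_pos: [0.5294, 0.1343, 0.0467]
tool_rot: [0.741, 0.672, -0.0, -0.0]
force: [0.1, 0.3, -0.1]
finger_gap: 0.177
gripper_force: 34.4
t 9.15 tcp [0.5294 0.1343 0.0467] yaw -5.6 n 1 row [-0.002, 0.0004, 0.0215] [-0.005, 0.003, 0.03] gap 0.177
```

```bash
python3 -m pendant '[[[-0.002,0.0004,0.011,0,0,0.03,0.1],[0,0,0.0105,0,0,0,0.1],[0,0,0,0,0,0,0.1],[0,0,0,0,0,0,0.1]]]'
python3 -m pendant '[[[0,0,0,0,0,0,0.3],[0,0,0,0,0,0,0.3],[0,0,0,0,0,0,0.3],[0,0,-0.04,0,0,0,0.3],[0,-0.02,-0.05,0,0,0,0.3],[0,-0.03,-0.05,0,0,0,0.3],[0,0,0,0,0,0,0.3],[0,0,0,0,0,0,0.3]]]'
python3 chk.py w6.png
```

```text
t: 9.55
tcp_pos: [0.5292, 0.1316, 0.029]
tool_rot: [0.743, 0.67, -0.001, -0.0]
force: [0.5, -1.0, -0.6]
finger_gap: 0.177
gripper_force: 34.4
t: 10.35
tcp_pos: [0.4901, 0.1359, 0.1425]
tool_rot: [0.742, 0.67, 0.001, 0.001]
force: [0.4, -0.0, -0.7]
finger_gap: 0.304
gripper_force: 0.0
[ 370  189   26   87 1574] boxframe [ 8.5 41.8] [15.6 63.3] 0.0 z [0.0225 0.0237 0.0249]
```

View pics/w6.png

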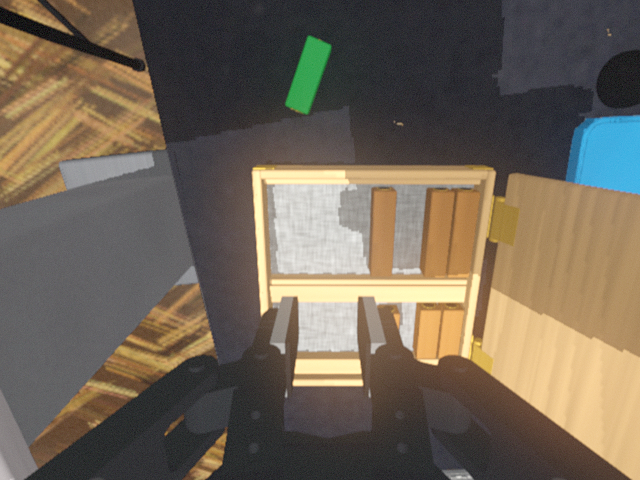

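Both blanks now lie flat, parallel and centred in their own rows (the long one is at (383,230)). Now the lid: rise first, then move over the bar.

```bash
python3 p.py .49 .136 .31 -5.8
python3 -m pendant '[[[0,0,-0.052,0,0,0,0.5],[0,0,-0.052,0,0,0,0.5],[0,0,-0.052,0,0,0,0.5],[0,0,-0.052,0,0,0,0.5],[0,0,0,0,0,0,0.5],[0,0,0,0,0,0,0.5]]]'
python3 p.py .6705 .0776 .30 -5.8
```

```text
t 10.4 tcp [0.4901 0.1357 0.1415] yaw -5.9 n 4 row [0.0001, -0.0, -0.0527] [0.001, 0.001, -0.003] gap 0.3
t: 11.0
tcp_pos: [0.4905, 0.1357, 0.3072]
tool_rot: [0.743, 0.67, -0.0, -0.0]
force: [0.2, -0.9, -0.0]
finger_gap: 0.504
gripper_force: 0.0
t 11.0 tcp [0.4905 0.1357 0.3072] yaw -5.9 n 5 row [-0.0098, 0.0463, 0.0018] [-0.001, 0.001, -0.003] gap 0.504
```

```bash
python3 -m pendant '[[[-0.0098,0.0463,0.0018,0,0,0,0.5],[-0.0098,0.0463,0.0018,0,0,0,0.5],[-0.0098,0.0463,0.0018,0,0,0,0.5],[-0.0098,0.0463,0.0018,0,0,0,0.5],[-0.0098,0.0463,0.0018,0,0,0,0.5],[0,0,0,0,0,0,0.5],[0,0,0,0,0,0,0.5]]]'
cat > bar.py <<'E'
from h import *
import sys
s=snap('wrist',sys.argv[1]); P=pts(s)
m=(P[...,2]>.198)&(P[...,2]<.226)&(abs(P[...,0]-.672)<.03)&(abs(P[...,1]-.078)<.075)
k,l,st,c=cv2.connectedComponentsWithStats(m.astype(np.uint8))
for i in range(1,k):
    if st[i,4]>150:
        q=P[l==i]*1000;r=cv2.minAreaRect(q[:,:2].astype(np.float32));print(st[i],np.round(r[0],1),np.round(r[1],1),round(r[2],1),'z',np.percentile(q[:,2],[5,50,98]).round(1))
E
python3 bar.py w7.png; python3 p.py .6705 .0776 .2055 -5.8
```

```text
t: 11.7
tcp_pos: [0.6692, 0.0773, 0.2961]
tool_rot: [0.743, 0.669, -0.003, -0.003]
force: [-0.6, 0.9, -0.4]
finger_gap: 0.498
gripper_force: 0.0
[ 317  158   27  181 3553] [669.   77.7] [116.   15.5] 84.4 z [211.3 216.  217.8]
t 11.75 tcp [0.6686 0.0779 0.2971] yaw -5.9 n 3 row [-0.0, 0.001, 0.0381] [-0.02, 0.002, -0.005] gap 0.5
```

View pics/w7.png

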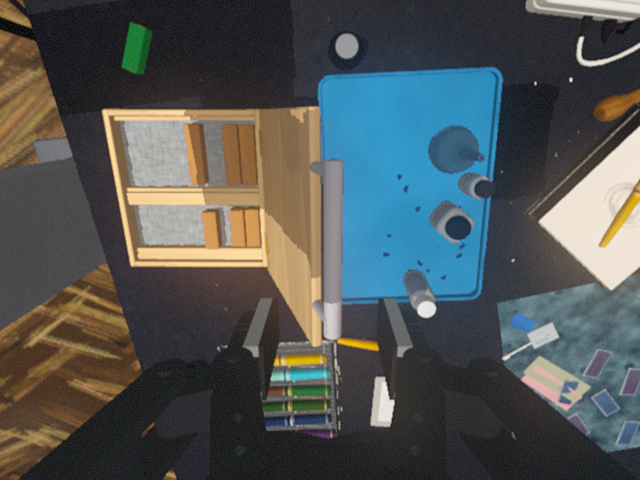

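The bar is at (332,248), matching the prediction: centre (670.5, 77.7), z ≈ 211.5 mm, length 116 mm. I'll descend and grip.

```bash
python3 -m pendant '[[[0,0.0008,0.038,-0.02,0,0,0.5],[0,0.0008,0.038,-0.02,0,0,0.5],[0,0.0008,0.038,-0.02,0,0,0.5],[0,0,0,0,0,0,0.5],[0,0,0,0,0,0,0.5]]]'
python3 p.py .6705 .0776 .2065 -5.8
```

```text
t: 12.25
tcp_pos: [0.671, 0.0781, 0.209]
tool_rot: [0.742, 0.67, 0.001, 0.002]
force: [-0.4, 0.5, 0.1]
finger_gap: 0.502
gripper_force: 0.0
t 12.25 tcp [0.671  0.0781 0.209 ] yaw -5.8 n 1 row [-0.0007, -0.0005, 0.0031] [0.036, 0.004, -0.007] gap 0.502
```

```bash
python3 -m pendant '[[[0,0,0.003,0.02,0,0,0.4],[0,0,0,0,0,0,0.1],[0,0,0,0,0,0,0.05],[0,0,0,0,0,0,0.05],[0,0,0,0,0,0,0.05],[0,0,0,0,0,0,0.05]]]' 40
python3 p.py .6705 .0776 .2065 -5.8
```

```text
t: 12.85
tcp_pos: [0.6718, 0.0777, 0.2086]
tool_rot: [0.743, 0.67, 0.001, 0.002]
force: [-3.3, -0.1, 5.7]
finger_gap: 0.124
gripper_force: 39.2
t 12.85 tcp [0.6718 0.0777 0.2086] yaw -5.9 n 1 row [-0.0003, -0.0016, 0.0026] [0.035, 0.002, -0.013] gap 0.124
```

```bash
python3 -m pendant '[[[0,-0.0036,-0.0014,0,0,0,0.05],[0,-0.0036,-0.0013,0,0,0,0.05],[0,-0.0072,-0.0025,0,0,0,0.05],[0,-0.0073,-0.0023,0,0,0,0.05],[0,-0.0074,-0.0020,0,0,0,0.05],[0,-0.0075,-0.0018,0,0,0,0.05],[0,-0.0075,-0.0016,0,0,0,0.05],[0,-0.0075,-0.0013,0,0,0,0.05],[0,-0.0076,-0.0011,0,0,0,0.05],[0,-0.0076,-0.0009,0,0,0,0.05],[0,-0.0076,-0.0006,0,0,0,0.05],[0,-0.0038,-0.0002,0,0,0,0.05],[0,-0.0038,-0.0001,0,0,0,0.05],[0,-0.0038,-0.0001,0,0,0,0.05],[0,-0.0038,0,0,0,0,0.05],[0,0,0,0,0,0,0.05],[0,0,0,0,0,0,0.05],[0,0,0,0,0,0,0.05]]]'
cat > lid.py <<'E'
from h import *
a=-.101;ex=np.array([np.cos(a),np.sin(a)]);ey=np.array([-np.sin(a),np.cos(a)])
t=monitor.sense()['tcp_pos'];print('tcp local x',((t[:2]-[.5155,.0933])@ex*1000).round(1),'y',((t[:2]-[.5155,.0933])@ey*1000).round(1),'z',t[2].round(4))
for n in ('scene','side'):
    s=snap(n,n+'_lid.png');P=pts(s);h=cv2.cvtColor(s['pixels'],cv2.COLOR_RGB2HSV)
    q=P[...,:2]-[.5155,.0933];X=q@ex;Y=q@ey;Z=P[...,2]
    m=(s['depth']>0)&(Z>.05)&(Z<.19)&(abs(X-.084)<.03)&(abs(Y)<.07)&(h[...,1]>40)&(h[...,0]>8)&(h[...,0]<30)
    X,Z=X[m],Z[m]
    p=np.polyfit(Z,X,1);
    for _ in range(3):
        r=X-np.polyval(p,Z);k=abs(r)<.004;p=np.polyfit(Z[k],X[k],1)
    print(n,k.sum(),'tilt back rad',p[0].round(4),'x at hinge height',(np.polyval(p,.031)*1000).round(1))
E
python3 lid.py
```

```text
t: 14.65
tcp_pos: [0.6003, 0.0852, 0.221]
tool_rot: [0.742, 0.67, 0.001, 0.002]
force: [1.1, 1.0, 6.8]
finger_gap: 0.12
gripper_force: 42.1
tcp local x 85.2 y 0.5 z 0.221
scene 5152 tilt back rad -0.0 x at hinge height 79.6
side 1036 tilt back rad -0.0006 x at hinge height 80.4
```

View pics/scene_lid.png

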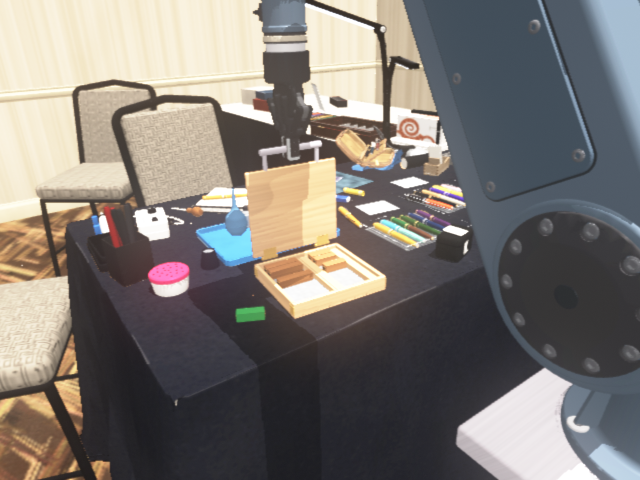

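The lid stands plumb with the bar gripped at (292,152), and both blanks are in their rows around (290,272) and (330,262). The tub, loupe and case haven't moved.

```bash
python3 -c "
from station import job
print(job.sign_off())"
```

```text
the job is handed in; nothing more can be done
None
```

Job handed in: both blanks lie flat and square in their matching rows, short of touching the fixed ones (gaps about 15 mm for the short blank and 23 mm for the long one), and the arm is holding the lid still by its bar, plumb to within about 0.001 rad; the short blank tipped briefly when I tried to push it closer, but it settled flat again.

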